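# Check that a mini-centrifuge rotor runs free and stop it at its loading position

### The job

The mini-centrifuge is off with its lid open: check that the rotor runs free and leave it ready for loading. With a fingertip flick the rotor counterclockwise (seen from above) so that it spins on by itself and its red mark runs freely past the blue index arrow at least once; then, on a later pass, brake it with a light fingertip so that it stops in one go with the red mark at the arrow, keep the finger there for a moment until it is still, and take the hand away. Do not let it stop anywhere else or nudge it round afterwards, do not pinch it or shift the centrifuge, and leave the things around it alone.

Things in the scene. Friction and masses are not known exactly. Their poses are not given: they have to be found in the camera images.
- centrifuge: mini-centrifuge, a round white housing 156 mm across standing loose on rubber feet (1.5 kg); origin at the centre of its underside, z up, its front (switch panel) looks along its own -x. Its flat deck is 82 mm up, a ring from 60 to 73 mm from the axis; a clear dome lid, 148 mm across, stands open behind the rotor, from 85 mm behind the axis (own +x) backwards and up to 240 mm high
- rotor: silver rotor of 0.16 kg, 100 mm across, free to turn about a vertical axis; its top is a flat lip 40 to 50 mm from the axis, 20 mm above the deck, round a dished face with 8 tube holes and a black cap (28 mm across, top 3 mm below the lip). Origin on the axis, 34 mm below the lip. On rubber mounts: it sinks 1 mm per 2.5 N pressed on it (6 mm at most) and springs back
- spin (a joint): turn of the rotor in rad, growing counterclockwise seen from above and counting on over full turns; starts between -5.6 and -0.9; the red mark is at the index arrow at 0, 2 pi, 4 pi and so on. Left alone it loses each second about an eighth of its speed and a further 0.1 rad/s
- axis (a point): the point on the rotor's axis at the height of the lip, 102 mm above the table. A fingertip on the lip with 1 to 2 N drags the rotor along or stops it almost at once
- mark (a point): middle of the red mark on the lip (a red patch 14 mm wide across the lip that runs on down the rotor's outer side and, narrower, down the dished face), 45 mm from the axis; it turns with the rotor
- index (a point): the point where the red mark belongs: on the mark's circle, 45 mm from the axis at lip height, in line with the blue index arrow (about 14 mm, on the front deck pointing to the rotor, with a blue stripe below it on the housing's side); fixed to the housing
- tube_rack: bystander: blue microtube rack 64 x 110 mm and 26 mm high with a few tubes, 37 mm high in all; origin at the centre of its underside
- reagent_bottle: bystander: glass bottle with a blue cap, 56 mm across and 110 mm high, standing; origin at the centre of its underside
- tip_box: bystander: pipette-tip box with an amber lid, 80 x 118 mm and 60 mm high; origin at the centre of its underside

How it is judged (in metres and radians):
On the way, in this order (a step that is already met when the one before it is completed fails the run):
1. the rotor spins on counterclockwise by itself at over 1 rad/s, untouched, with the red mark past the index arrow (value of joint spin above 0.6 rad and velocity of joint spin above 1 rad/s and contact force between each of the arm, the fingers and rotor below 0.05 N), for 0.2 s.
2. on a later pass a fingertip on the rotor holds it still with the red mark at the arrow (value of joint spin above 5.5 rad and contact force between the fingers and rotor above 0.1 N and velocity of joint spin between -0.1 and 0.1 rad/s and horizontal distance between mark and index below 0.014 m), for 0.2 s.
At the end, for the whole second after the job is handed in: The rotor is at rest with the red mark within 14 mm (18 degrees) of its place at the index arrow, after having run past it at least once; the centrifuge stands within 15 mm of where it stood; the rack, bottle and tip box are within 10 mm of where they stood (horizontal distance between mark and index below 0.014 m and velocity of joint spin between -0.05 and 0.05 rad/s and value of joint spin above 5.5 rad and distance of index from where it was at the start of the episode below 0.015 m and angle between centrifuge's own z axis and vertical below 0.05 rad and distance of each of tube_rack, reagent_bottle, tip_box from where it was at the start of the episode below 0.01 m); the robot touches nothing.
It fails at once if once past the arrow, the rotor stops or turns back with the mark away from the arrow (more than 14 mm) (value of joint spin above 0.6 rad and velocity of joint spin below 0.05 rad/s and horizontal distance between mark and index above 0.014 m).
It fails at once if the rotor is pinched or leaned on (more than 25 N) (contact force between the fingers and rotor above 25 N).
It fails at once if the centrifuge is shifted by 15 mm, lifted or tipped (distance of any of index, axis from where it was at the start of the episode above 0.015 m or angle between centrifuge's own z axis and vertical above 0.1 rad).
It fails at once if a bystander is moved by 10 mm (distance of any of tube_rack, reagent_bottle, tip_box from where it was at the start of the episode above 0.01 m).
It also fails if it takes over 54 s, if anything falls off the work surface, if the arm or the gripper's body presses on something with over 40 N, if the wrist force passes 120 N, or if a joint passes its speed limit or range.

### The arm

A 6-joint arm with a two-finger parallel gripper is mounted at the origin on the work surface. World frame = base frame: x ahead of the robot, y to its left, z up, the work surface at z = 0. Lengths are in mm, angles in rad, forces in N, time in s.
With the tool pointing down it reaches from about 275 to 750 mm from the base axis. Payload 10.2 kg.
Tool frame: the origin (TCP) lies midway between the tips of the shut fingers; the grasp point (between the pads) lies 19 mm behind it; z points along the fingers, y is the line along which they close (so a half turn about z gives the same grasp; the last joint's range is limited). The gripper opens to 85 mm and grips with 20 to 120 N. Pads are 22 mm wide; open, the fingers measure 114 mm over their backs; the gripper's body (76 mm by 85 mm) begins 54 mm behind the grasp point. The pads swing forward as they close: fully open they stand 13 mm farther back than shut.
Start: joints at [1.046, 0.313, 1.498, -0, 1.331, -0.223], TCP at [156.063, 501.274, 231.294] pointing down, gripper open.
Joint ranges: [-2.94, 2.94], [-0.97, 2.17], [0.19, 2.56], [-1.23, 4.37], [0.02, 3.11], [-2.88, 2.88]. Speed limits (rad/s): [2.39, 2.39, 3.01, 3.14, 3.14, 3.14].

### API

Orientations are given as a unit quaternion [w, x, y, z].
In Python, from rig import sense, capture, finish_job, find_in, place_of gives the robot as it stands. The module is installed in compiled form; this text tells all that it offers.
- The arm moves only by the shell command python3 -m jog 'ROWS' [FORCE]. ROWS is JSON, a list of rows, each an object of numbers: "tx", "ty", "tz": the shift along the tool's x, y, z in mm; "ax", "ay", "az": the turn, a rotation vector about the tool's x, y, z in rad; "jaw": the closure, from -1 (fully open) to 1 (shut), so that 0 is half open. In form: [{"tx": .., "ty": .., "tz": .., "ax": .., "ay": .., "az": .., "jaw": ..}, ...]. A call has 1 to 5 rows; each row shifts and turns the commanded pose from where the row before left it, along the tool's axes as they then stand; what a row does not reach is not made up. A row lasts 1/8 s, in which the tool goes at most 62.5 mm and 10.7 degrees, less where a joint would pass 70% of its speed; a pose out of reach is approached as far as the arm can. A call with a gripper value outside its range is refused whole. The fingers move at their own pace and stop on an object; FORCE is the grip in N (left out, the last holds). Time passes only in rows, so rows that do not move let the fingers close. It gives the time, the measured TCP pose, the force, the opening and the grip force at its end, in the units of the state.
- sense(): the state, without advancing time (a new reading comes with each control period).
- capture(name): name is "side" or "top" or "wrist"; returns a dict with "color" (400x640x3 uint8, red, green, blue), "depth" (400x640 float32, mm along the optical axis (not along the pixel's ray), 0 where there is no reading), "fx", "fy", "cx", "cy" (pixels), "camera_from_world" (4x4, takes a point from world to camera coordinates); the wrist camera has in their place "mount" (4x4, takes a point from camera to tool coordinates, whose origin is the TCP and whose axes are the flange's). Camera axes: x right, y up, looking along -z (the intrinsics and any distortion apply to the point x, -y, -z); pixel columns grow to the right and rows downward; lengths in mm; the calibration is good to about 2 mm. A picture is of the moment at which its call begins: read the wrist's pose just before it.
- finish_job(): hands the job in; it is judged then, once.
Trained networks look in the newest picture that a camera, given by its name, has taken for a name from the list of things; names that differ only in an ending like _2 or _b are one class to them, and where a whole thing is asked for, a point or a joint stands for the part that bears it (a point fixed in the world has none). Each returns a list of dicts, best first, with "conf" (0 to 1); they miss things now and then, are a little off and sometimes report something else, mostly with a low value. They report only what shows in the picture. A call takes as long as a camera call.
- find_in(query, camera): "centre" ([column, row] in pixels, amid what is visible of it).
- place_of(query, camera): "centre" ([column, row] in pixels: a listed point, or the origin of a listed thing).
The state is a dict: "time_s": time; "joints": joint angles; "dq": joint speeds; "tau": joint torques, N m; "eef_pos": TCP position; "ee_rot": TCP orientation; "force": force on the tool from outside, world axes, zero at the start; "wrist_torque": the same for the moment, N m; "grip_width": opening from 0.0 (shut) to 1.0 (fully open); "grip_force": force on a finger pad.
Only numpy, scipy, OpenCV 4.12 (cv2) and the standard library are available. Lean on these libraries where they do the work, as an engineer would, in place of code of your own. Each camera call takes 0.05 s, during which the arm holds its last target. There are 200 camera calls.

## Working session

There is one attempt and no reset: what is moved stays moved. The work goes in short steps, Python scripts to look and compute and a shell command to move; the robot and the scene stay as the last step left them, time stands still between calls to the robot, and variables do not carry over. Pictures are saved under pics/ and viewed, at most 10 in all, crops included, and the job is handed in when it is done.

```bash
mkdir -p pics; cat > h.py <<'E'
import numpy as np,cv2
from rig import sense,capture,find_in,place_of,finish_job
from scipy.spatial.transform import Rotation as R
def cam(name):
    s=sense(); c=capture(name)
    if 'camera_from_world' in c: W=np.linalg.inv(np.array(c['camera_from_world']))
    else:
        q=s['ee_rot']; T=np.eye(4); T[:3,:3]=R.from_quat([q[1],q[2],q[3],q[0]]).as_matrix(); T[:3,3]=s['eef_pos']
        W=T@np.array(c['mount'])
    c['W']=W; return c
def ray(c,px):
    d=np.array([(px[0]-c['cx'])/c['fx'],-(px[1]-c['cy'])/c['fy'],-1.]); return c['W'][:3,3],c['W'][:3,:3]@d
def atz(c,px,z):
    o,d=ray(c,px); return o+d*(z-o[2])/d[2]
def save(c,n): cv2.imwrite('pics/'+n,c['color'][:,:,::-1])
E
python3 - <<'E'
from h import *
s=sense();print(s)
for n in ['top','side']:
    c=cam(n);save(c,n+'0.png');print(n,c['W'].round(2).tolist(),c['fx'],c['cx'],c['cy'],[k for k in c])
    for q,z in [('axis',102),('mark',102),('index',102),('centrifuge',0),('tube_rack',0),('reagent_bottle',0),('tip_box',0)]:
        for r in place_of(q,n)[:2]: print(q,np.round(r['conf'],2),np.round(r['centre']),atz(c,r['centre'],z).round(1))
E
```

```text
{'time_s': 0.0, 'joints': array([ 1.04556681e+00,  3.13470058e-01,  1.49845974e+00,  2.21956184e-06,
        1.33098527e+00, -2.23387671e-01]), 'dq': array([ 8.36539564e-04, -1.42557056e-03,  5.18783015e-04, -3.98594511e-05,
        2.50812209e-03,  8.21590203e-04]), 'tau': array([ 1.99205337e-03, -4.12240541e+01, -2.59761661e+01,  1.02755318e-04,
        3.70327849e-03, -1.98489630e-05]), 'eef_pos': array([155.94222638, 501.03178401, 230.71628195]), 'ee_rot': array([-2.42760087e-04,  1.50348882e-01,  9.88632781e-01, -6.15032271e-04]), 'force': array([0.25892833, 1.16592733, 0.15205998]), 'wrist_torque': array([ 0.02802471, -0.02110888, -0.01110728]), 'grip_force': 0.0, 'grip_width': 0.9960377114944582}
top [[-0.19, 0.96, -0.21, 313.2], [-0.98, -0.19, 0.04, 73.19], [-0.0, 0.21, 0.98, 1061.22], [0.0, 0.0, 0.0, 1.0]] 441.3420204468096 323.4257855848079 195.80416961995994 ['color', 'depth', 'fx', 'fy', 'cx', 'cy', 'camera_from_world', 'W']
axis 0.61 [353. 149.] [613.9 -50.7 102. ]
mark 0.96 [370. 153.] [597.3 -86.6 102. ]
index 0.86 [344. 171.] [567.  -20.2 102. ]
tube_rack 0.8 [423. 171.] [ 555.7 -223.1    0. ]
reagent_bottle 0.63 [277. 146.] [689.5 122.2   0. ]
tip_box 0.61 [341. 239.] [428.7  10.8   0. ]
side [[0.9, 0.33, -0.27, 199.85], [-0.43, 0.72, -0.54, -558.34], [0.02, 0.61, 0.79, 970.64], [0.0, 0.0, 0.0, 1.0]] 492.82428775196377 321.53246781523717 206.65128764021264 ['color', 'depth', 'fx', 'fy', 'cx', 'cy', 'camera_from_world', 'W']
axis 0.78 [388. 218.] [617.7 -50.2 102. ]
mark 0.78 [385. 233.] [592.6 -83.7 102. ]
index 0.97 [365. 219.] [571.4 -33.1 102. ]
centrifuge 0.64 [381. 245.] [612.7 -53.5   0. ]
tube_rack 0.89 [400. 321.] [ 554.  -235.3    0. ]
tube_rack 0.4 [363. 220.] [608.4  27.6   0. ]
reagent_bottle 0.85 [370. 184.] [679.4 121.8   0. ]
tip_box 0.95 [296. 254.] [421.1   8.9   0. ]
```

```bash
python3 - <<'E'
import cv2,numpy as np
a=cv2.imread('pics/top0.png')[80:280,230:470];b=cv2.imread('pics/side0.png')[150:350,260:460]
a=cv2.resize(a,None,fx=2,fy=2);b=cv2.resize(b,None,fx=1.6,fy=2);cv2.imwrite('pics/v1.png',np.hstack([a,b]))
E
```

```text
(no output)
```

View pics/v1.png

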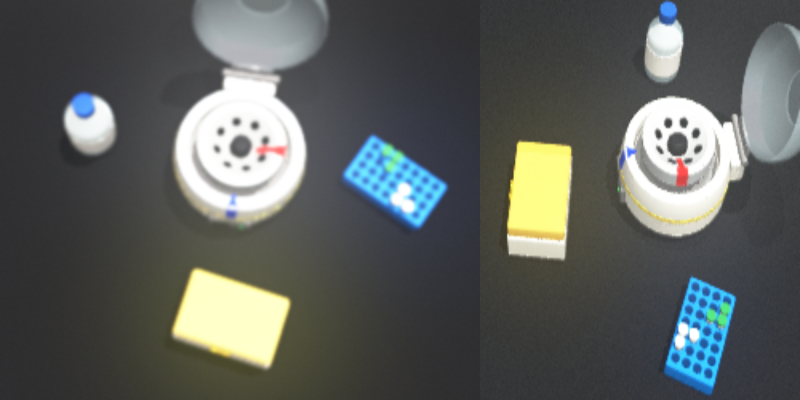

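The picture shows the rotor centre near (353,150) in the top image. The arrow points towards the robot and a little left at (346,182), and the red mark is on the right at (370,155). The lid is behind. I'll go to the rotor's left side with the fingers shut.

```bash
python3 -m jog '[{"tx":-50,"ty":-29,"jaw":1},{"tx":-50,"ty":-29,"jaw":1},{"tx":-50,"ty":-29,"jaw":1},{"tx":-50,"ty":-29,"jaw":1},{"tx":-50,"ty":-29,"jaw":1}]' 30;  python3 -m jog '[{"tx":-50,"ty":-29,"jaw":1},{"tx":-50,"ty":-29,"jaw":1},{"tx":-50,"ty":-29,"jaw":1},{"tx":-50,"ty":-29,"jaw":1},{"jaw":1}]'
```

```text
schema error: expected keys tx, ty, tz, ax, ay, az, jaw
schema error: expected keys tx, ty, tz, ax, ay, az, jaw
```

```bash
python3 -m jog '[{"tx":-50,"ty":-29,"tz":0,"ax":0,"ay":0,"az":0,"jaw":1},{"tx":-50,"ty":-29,"tz":0,"ax":0,"ay":0,"az":0,"jaw":1},{"tx":-50,"ty":-29,"tz":0,"ax":0,"ay":0,"az":0,"jaw":1},{"tx":-50,"ty":-29,"tz":0,"ax":0,"ay":0,"az":0,"jaw":1},{"tx":-50,"ty":-29,"tz":0,"ax":0,"ay":0,"az":0,"jaw":1}]' 30;  python3 -m jog '[{"tx":-50,"ty":-29,"tz":0,"ax":0,"ay":0,"az":0,"jaw":1},{"tx":-50,"ty":-29,"tz":0,"ax":0,"ay":0,"az":0,"jaw":1},{"tx":-50,"ty":-29,"tz":0,"ax":0,"ay":0,"az":0,"jaw":1},{"tx":-50,"ty":-29,"tz":0,"ax":0,"ay":0,"az":0,"jaw":1},{"tx":0,"ty":0,"tz":0,"ax":0,"ay":0,"az":0,"jaw":1}]'
```

```text
time_s: 1.42
eef_pos: [352.7, 287.0, 231.5]
ee_rot: [0.0, 0.15, 0.989, 0.0]
force: [1.3, 0.6, 1.1]
grip_width: -0.001
grip_force: 0.0
time_s: 2.05
eef_pos: [509.8, 115.6, 230.7]
ee_rot: [-0.0, 0.152, 0.988, -0.0]
force: [-0.2, 0.3, 0.7]
grip_width: -0.003
grip_force: 0.0
```

```bash
cat >> h.py <<'E'
def cloud(c):
    v,u=np.mgrid[:400,:640]; d=c['depth'].astype(float)
    P=np.stack([(u-c['cx'])/c['fx']*d,-(v-c['cy'])/c['fy']*d,-d],-1)
    return P@c['W'][:3,:3].T+c['W'][:3,3]
def red(c): 
    h=cv2.cvtColor(c['color'],cv2.COLOR_RGB2HSV); return ((h[...,0]<8)|(h[...,0]>172))&(h[...,1]>110)&(h[...,2]>70)
def blue(c):
    h=cv2.cvtColor(c['color'],cv2.COLOR_RGB2HSV); return (abs(h[...,0].astype(int)-115)<15)&(h[...,1]>110)&(h[...,2]>60)
E
python3 - <<'E'
from h import *
for n in ['top','side','wrist']:
    c=cam(n);P=cloud(c);save(c,n+'1.png')
    near=np.hypot(P[...,0]-616,P[...,1]+50)<66
    m=near&(P[...,2]>96)&(P[...,2]<112)
    q=P[m]; print(n,m.sum(),np.median(q,0).round(1) if len(q) else '')
    if len(q)>20:
        (x,y),r=cv2.minEnclosingCircle(q[:,:2].astype(np.float32));print('enc',x,y,r,np.percentile(q[:,2],[5,50,95]))
    for f in (red,blue):
        k=f(c)&(np.hypot(P[...,0]-616,P[...,1]+50)<82); 
        for z in (82,102):
            kk=k&(abs(P[...,2]-z)<6)
            if kk.sum()>2: print(f.__name__,z,kk.sum(),np.median(P[kk],0).round(1))
    for qn in ('axis','index','mark'):
        for r in place_of(qn,n)[:1]: print(qn,r['conf'],r['centre'],atz(c,r['centre'],102).round(1))
E
```

```text
top 906 [609.7 -44.  100.1]
enc 610.2667846679688 -44.37413787841797 50.1270866394043 [ 96.60156706 100.08762657 103.63532736]
red 102 22 [593.  -84.8 101.3]
blue 82 6 [548.5 -22.5  82.1]
axis 0.81 [350.9, 150.7] [610.1 -45.4 102. ]
index 0.6 [346.2, 170.8] [565.8 -25.3 102. ]
mark 0.67 [367.9, 155.1] [592.3 -81.1 102. ]
side 936 [609.1 -48.7 100.7]
enc 610.1492919921875 -48.574092864990234 51.820045471191406 [ 96.54927728 100.65616541 104.07823345]
red 82 12 [591.6 -93.4  85.3]
red 102 44 [591.2 -90.  101.9]
blue 82 19 [546.3 -26.3  82.6]
axis 0.82 [381.4, 219.2] [603.2 -47.8 102. ]
index 0.81 [364.4, 219.7] [568.8 -33.4 102. ]
mark 0.96 [384.0, 236.1] [586.2 -88.9 102. ]
wrist 2120 [583.6 -48.9 100.4]
enc 608.81982421875 -43.80149459838867 50.830467224121094 [ 96.57342719 100.37422524 101.87500403]
red 82 30 [602.3 -61.8  86.4]
red 102 142 [593.8 -82.7 101.1]
blue 82 89 [547.2 -21.9  82. ]
axis 0.78 [199.7, 316.9] [606.2 -43.1 102. ]
index 0.85 [196.6, 287.9] [572.4 -31.3 102. ]
mark 0.96 [157.9, 313.7] [589.5 -83.3 102. ]
```

View pics/wrist1.png

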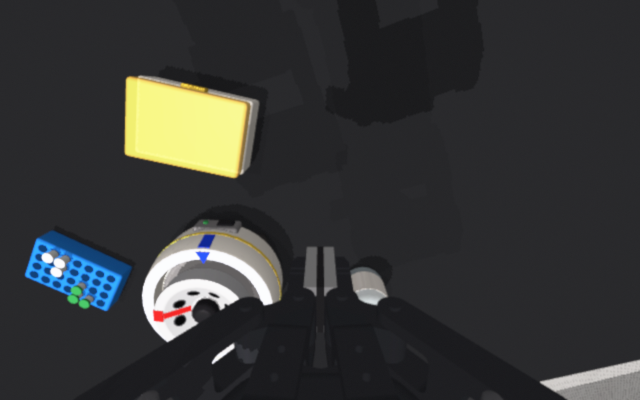

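The wrist view puts the arrow at (203,255) and the mark at (158,315). By depth, the axis is at about (609.5,-45), the arrow at 160° and the mark at -112°, so spin is about -4.75.

```bash
python3 -m jog '[{"tx":-54.4,"ty":-26.4,"tz":0,"ax":0,"ay":0,"az":0,"jaw":1},{"tx":-54.4,"ty":-26.4,"tz":0,"ax":0,"ay":0,"az":0,"jaw":1},{"tx":-54.4,"ty":-26.4,"tz":20,"ax":0,"ay":0,"az":0,"jaw":1},{"tx":0,"ty":0,"tz":45,"ax":0,"ay":0,"az":0,"jaw":1},{"tx":0,"ty":0,"tz":40,"ax":0,"ay":0,"az":0,"jaw":1}]';  python3 -m jog '[{"tx":0,"ty":0,"tz":12,"ax":0,"ay":0,"az":0,"jaw":1},{"tx":0,"ty":0,"tz":0,"ax":0,"ay":0,"az":0,"jaw":1},{"tx":0,"ty":0,"tz":0,"ax":0,"ay":0,"az":0,"jaw":1}]'
python3 - <<'E'
from h import *
c=cam('top');save(c,'top2.png');d=cam('side');save(d,'side2.png')
a=cv2.resize(c['color'][100:220,280:430],None,fx=2.6,fy=2.6);b=cv2.resize(d['color'][150:270,310:460],None,fx=2.6,fy=2.6)
cv2.imwrite('pics/v2.png',np.hstack([a,b])[...,::-1])
E
```

```text
time_s: 3.28
eef_pos: [639.5, -5.6, 124.7]
ee_rot: [-0.0, 0.151, 0.989, 0.0]
force: [0.6, -0.4, -0.5]
grip_width: -0.001
grip_force: 0.0
time_s: 3.65
eef_pos: [640.5, -5.1, 116.7]
ee_rot: [0.002, 0.15, 0.989, -0.0]
force: [0.4, -0.7, -0.1]
grip_width: 0.002
grip_force: 0.0
```

View pics/v2.png

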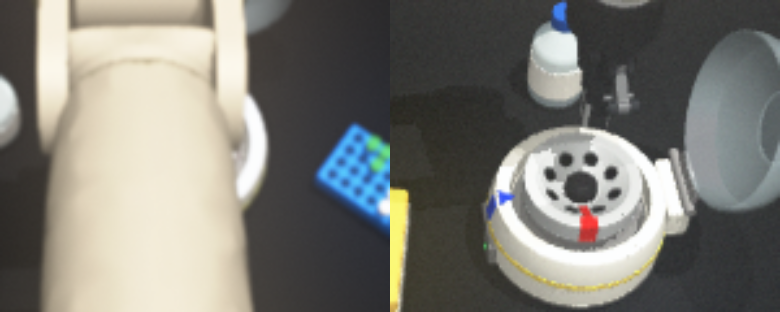

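The side view shows the mark facing the side camera at (385,237), the arrow at (355,226) and the fingers above the rotor's far side. The arm blocks the top camera. Next I touch down gently.

```bash
python3 -m jog '[{"tx":0,"ty":-4,"tz":6,"ax":0,"ay":0,"az":0,"jaw":1},{"tx":-3,"ty":0,"tz":5,"ax":0,"ay":0,"az":0,"jaw":1},{"tx":0,"ty":0,"tz":1,"ax":0,"ay":0,"az":0,"jaw":1},{"tx":0,"ty":0,"tz":0,"ax":0,"ay":0,"az":0,"jaw":1}]';  python3 -m jog '[{"tx":0,"ty":0,"tz":1.5,"ax":0,"ay":0,"az":0,"jaw":1},{"tx":0,"ty":0,"tz":0,"ax":0,"ay":0,"az":0,"jaw":1}]'; python3 -m jog '[{"tx":0,"ty":0,"tz":1.2,"ax":0,"ay":0,"az":0,"jaw":1},{"tx":0,"ty":0,"tz":0,"ax":0,"ay":0,"az":0,"jaw":1}]'
```

```text
time_s: 4.25
eef_pos: [641.3, -9.7, 102.6]
ee_rot: [-0.0, 0.15, 0.989, 0.0]
force: [-0.3, 0.1, 0.6]
grip_width: 0.001
grip_force: 0.0
time_s: 4.5
eef_pos: [641.5, -9.7, 101.5]
ee_rot: [0.0, 0.15, 0.989, -0.0]
force: [0.1, 1.1, 1.8]
grip_width: 0.007
grip_force: 0.9
time_s: 4.75
eef_pos: [641.5, -9.8, 100.4]
ee_rot: [0.0, 0.15, 0.989, -0.0]
force: [0.4, -0.2, 4.0]
grip_width: -0.002
grip_force: 2.2
```

Contact is at z≈102. Now the flick.

```bash
python3 -m jog '[{"tx":8,"ty":0,"tz":-0.3,"ax":0,"ay":0,"az":0,"jaw":1},{"tx":22,"ty":0,"tz":0,"ax":0,"ay":0,"az":0,"jaw":1},{"tx":24,"ty":0,"tz":-12,"ax":0,"ay":0,"az":0,"jaw":1},{"tx":8,"ty":0,"tz":-12,"ax":0,"ay":0,"az":0,"jaw":1}]'
cat > w.py <<'E'
from h import *
import sys
A=np.array([609.5,-46.]);I=160.
def ang(tag=None):
    t=sense()['time_s'];c=cam('side'); 
    if tag: save(c,tag)
    k=red(c); v,u=np.nonzero(k); 
    # project red pixels to lip plane, keep those on lip radius
    o,_=ray(c,(0,0)); p=np.array([atz(c,(a,b),102)[:2] for a,b in zip(u,v)]).reshape(-1,2)-A
    r=np.hypot(*p.T); q=p[(r>34)&(r<56)]
    if len(q)<4: return t,None,len(q)
    m=q.mean(0); return t,np.degrees(np.arctan2(m[1],m[0]))-I,len(q)
E
python3 - <<'E'
from w import *
for i in range(4):
    t,a,n=ang('f%d.png'%i);print(round(t,3),a,n)
E
```

```text
time_s: 5.25
eef_pos: [580.7, 9.2, 124.4]
ee_rot: [-0.001, 0.15, 0.989, -0.0]
force: [0.2, -0.1, -0.3]
grip_width: -0.001
grip_force: 0.0
5.25 -177.1957054335021 32
5.3 -164.90179815705417 28
5.35 -153.4783658192412 29
5.4 -141.9433653799968 26
```

It is spinning at about 4.1 rad/s. I'll hover over the lip and watch it slow, aiming for the second pass at 4π, which should run at about 1.5 rad/s.

```bash
python3 -m jog '[{"tx":-22,"ty":1,"tz":0,"ax":0,"ay":0,"az":0,"jaw":1},{"tx":-22,"ty":0,"tz":0,"ax":0,"ay":0,"az":0,"jaw":1},{"tx":0,"ty":0,"tz":10,"ax":0,"ay":0,"az":0,"jaw":1},{"tx":0,"ty":0,"tz":7,"ax":0,"ay":0,"az":0,"jaw":1},{"tx":0,"ty":0,"tz":0,"ax":0,"ay":0,"az":0,"jaw":1}]'
python3 - <<'E'
from w import *
L=[]
for i in range(40):
    t,a,n=ang();L.append((t,a,n))
print([(round(t,2),a and round(a,1),n) for t,a,n in L])
print(sense()['eef_pos'])
E
```

```text
time_s: 6.08
eef_pos: [623.5, -3.2, 106.2]
ee_rot: [-0.001, 0.15, 0.989, 0.0]
force: [-0.9, -0.6, -0.6]
grip_width: 0.003
grip_force: 0.0
[(6.08, np.float64(10.0), 42), (6.12, np.float64(-339.7), 45), (6.17, np.float64(-331.2), 49), (6.22, np.float64(-321.8), 49), (6.28, np.float64(-312.6), 48), (6.33, np.float64(-303.6), 51), (6.38, np.float64(-294.7), 48), (6.42, np.float64(-285.8), 48), (6.47, np.float64(-277.0), 44), (6.53, np.float64(-268.9), 49), (6.58, np.float64(-260.1), 48), (6.62, np.float64(-252.3), 48), (6.67, np.float64(-243.5), 48), (6.72, np.float64(-235.7), 48), (6.78, np.float64(-227.4), 44), (6.83, np.float64(-220.1), 46), (6.88, np.float64(-211.1), 40), (6.92, np.float64(-202.5), 33), (6.97, np.float64(-194.3), 34), (7.03, np.float64(-186.6), 34), (7.08, np.float64(-178.2), 30), (7.12, np.float64(-169.9), 29), (7.17, np.float64(-162.2), 28), (7.22, np.float64(-154.2), 30), (7.28, np.float64(-147.2), 29), (7.33, np.float64(-139.2), 26), (7.38, np.float64(-131.6), 28), (7.42, np.float64(-124.7), 27), (7.47, np.float64(-116.6), 27), (7.53, np.float64(-110.6), 21), (7.58, np.float64(-105.3), 14), (7.62, np.float64(-96.0), 8), (7.67, np.float64(-87.5), 6), (7.72, np.float64(-77.7), 15), (7.78, np.float64(-72.5), 26), (7.83, np.float64(-67.5), 29), (7.88, np.float64(-60.7), 29), (7.92, np.float64(-53.5), 27), (7.97, np.float64(-48.1), 30), (8.03, np.float64(-40.5), 31)]
[624.3860285   -3.43542251 107.27253402]
```

```bash
cat > fit.py <<'E'
from w import *
from scipy.optimize import least_squares
D=[(5.25,-177.2),(5.3,-164.9),(5.35,-153.5),(5.4,-141.9),(6.08,10),(6.12,20.3),(6.28,47.4),(6.47,83),(6.67,116.5),(6.83,139.9),(7.03,173.4),(7.22,205.8),(7.42,235.3),(8.03,319.5)]
def f(p,t): # v=(v0+c/k)e^-kt - c/k
    a0,v0,k,c=p; t=np.asarray(t)-5.25; e=np.exp(-k*t)
    return a0+(v0+c/k)*(1-e)/k-c/k*t
def run(extra=()):
    d=np.array(D+list(extra)); c0=5.7
    s=least_squares(lambda p:np.r_[(f(p,d[:,0])-d[:,1])/3,(p[2]-.1335)/.03,(p[3]-5.7)/1.5],[-177,235,.1335,5.7])
    p=s.x; tt=np.arange(5.25,30,.005);y=f(p,tt);v=np.gradient(y,tt)
    print(p.round(3),'res',(f(p,d[:,0])-d[:,1]).round(1)[-8:]); 
    for T in (360,720,1080):
        i=np.argmax(y>T); 
        if i: print(T,tt[i].round(3),v[i].round(1))
    print('stop',y.max())
E
python3 -c "
from fit import *
run()
ex=[]
for i in range(20):
    t,a,n=ang()
    if a is not None: ex.append((t,a+(360 if a<-0 and t<8.35 else 720 if a<0 else 360)));
print([(round(a,2),round(b,1)) for a,b in ex]);run(ex)"
```

```text
[-1.75914e+02  2.41218e+02  1.98000e-01  6.49200e+00] res [-1.8 -2.   0.1  4.   3.3  0.5  0.8 -1. ]
360 8.38 114.5
stop 689.5332703522848
[(8.07, np.float64(325.0)), (8.12, np.float64(331.0)), (8.18, np.float64(338.6)), (8.22, np.float64(345.2)), (8.28, np.float64(351.5)), (8.32, np.float64(357.0)), (8.38, np.float64(363.2)), (8.43, np.float64(369.5)), (8.47, np.float64(374.4)), (8.53, np.float64(380.4)), (8.57, np.float64(385.1)), (8.62, np.float64(390.2)), (8.68, np.float64(395.0)), (8.72, np.float64(400.1)), (8.78, np.float64(405.6)), (8.82, np.float64(410.0)), (8.88, np.float64(414.4)), (8.93, np.float64(419.2)), (8.97, np.float64(423.8)), (9.03, np.float64(428.5))]
[-1.76183e+02  2.41504e+02  1.96000e-01  6.66300e+00] res [-0.1  0.1 -0.1  0.7  1.4  1.6  1.9  2.2]
360 8.365 115.7
stop 693.9706754974684
```

The rotor slows faster than nominal and might not reach the arrow again, so I give it a gentle second drag while it is still running. The finger moves at 120 mm/s, faster than the lip.

```bash
python3 -m jog '[{"tx":-26,"ty":0,"tz":0,"ax":0,"ay":0,"az":0,"jaw":1},{"tx":8,"ty":0,"tz":2.5,"ax":0,"ay":0,"az":0,"jaw":1},{"tx":15,"ty":0,"tz":4.5,"ax":0,"ay":0,"az":0,"jaw":1},{"tx":15,"ty":0,"tz":0,"ax":0,"ay":0,"az":0,"jaw":1},{"tx":15,"ty":0,"tz":-10,"ax":0,"ay":0,"az":0,"jaw":1}]'
python3 - <<'E'
from w import *
L=[ang() for i in range(6)]
print([(round(t,3),a and round(a,1),n) for t,a,n in L],sense()['eef_pos'])
E
```

```text
time_s: 9.7
eef_pos: [597.2, 5.0, 109.9]
ee_rot: [-0.001, 0.15, 0.989, 0.0]
force: [0.1, 0.7, 0.5]
grip_width: -0.001
grip_force: 0.0
[(9.7, np.float64(-213.9), 41), (9.75, np.float64(-206.2), 35), (9.8, np.float64(-197.9), 37), (9.85, np.float64(-190.6), 31), (9.9, np.float64(-183.6), 33), (9.95, np.float64(-176.6), 32)] [598.71288854   4.5047371  109.8579781 ]
```

```bash
python3 -m jog '[{"tx":-13,"ty":0,"tz":0,"ax":0,"ay":0,"az":0,"jaw":1},{"tx":-13,"ty":0,"tz":3,"ax":0,"ay":0,"az":0,"jaw":1},{"tx":0,"ty":0,"tz":3.4,"ax":0,"ay":0,"az":0,"jaw":1}]'
python3 - <<'E'
from w import *
L=[ang() for i in range(12)]
print([(round(t,3),a and round(a,1),n) for t,a,n in L],sense()['eef_pos'],sense()['time_s'],sense()['force'])
E
```

```text
time_s: 10.38
eef_pos: [623.8, -3.5, 103.0]
ee_rot: [-0.0, 0.151, 0.989, 0.0]
force: [-0.3, -0.0, -0.3]
grip_width: 0.0
grip_force: 0.0
[(10.375, np.float64(-115.6), 27), (10.425, np.float64(-111.1), 22), (10.475, np.float64(-105.9), 14), (10.525, np.float64(-97.4), 5), (10.575, np.float64(-88.8), 4), (10.625, np.float64(-79.5), 5), (10.675, np.float64(-73.0), 14), (10.725, np.float64(-68.9), 24), (10.775, np.float64(-64.8), 29), (10.825, np.float64(-58.4), 27), (10.875, np.float64(-52.7), 28), (10.925, np.float64(-46.9), 28)] [623.43180157  -3.13886988 103.96406956] 10.975 [ 0.00817438 -0.03039756  0.20705437]
```

```bash
python3 - <<'E'
from w import *
L=[ang('b%d.png'%i) for i in range(5)]
print([(round(t,3),a and round(a,1),n) for t,a,n in L],sense()['time_s'])
E
```

```text
[(10.975, np.float64(-40.3), 30), (11.025, np.float64(-35.3), 28), (11.075, np.float64(-29.8), 32), (11.125, np.float64(-23.5), 32), (11.175, np.float64(-18.6), 33)] 11.225
```

```bash
python3 -m jog '[{"tx":0,"ty":0,"tz":3.8,"ax":0,"ay":0,"az":0,"jaw":1},{"tx":0,"ty":0,"tz":0,"ax":0,"ay":0,"az":0,"jaw":1},{"tx":0,"ty":0,"tz":0,"ax":0,"ay":0,"az":0,"jaw":1},{"tx":0,"ty":0,"tz":0,"ax":0,"ay":0,"az":0,"jaw":1},{"tx":0,"ty":0,"tz":0,"ax":0,"ay":0,"az":0,"jaw":1}]'
python3 - <<'E'
from w import *
L=[ang('c%d.png'%i) for i in range(3)]
print([(round(t,3),a and round(a,1),n) for t,a,n in L],sense()['time_s'])
d=cv2.imread('pics/c2.png')
cv2.imwrite('pics/v3.png',cv2.resize(d[150:270,310:460],None,fx=4,fy=4))
E
```

```text
time_s: 11.85
eef_pos: [623.6, -3.1, 100.3]
ee_rot: [0.0, 0.15, 0.989, 0.0]
force: [-0.0, -0.1, 4.4]
grip_width: 0.0
grip_force: 2.4
[(11.85, np.float64(-2.4), 36), (11.9, np.float64(-2.4), 36), (11.95, np.float64(-2.0), 37)] 12.0
```

View pics/v3.png

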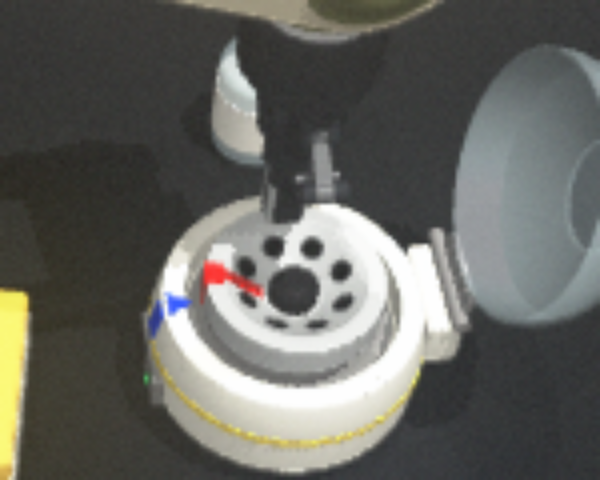

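The rotor is held still with the mark in line with the arrow: mark at crop (215,270), arrow at (178,303) on the lower deck, about -2° measured. Now I lift straight up.

```bash
python3 -m jog '[{"tx":0,"ty":0,"tz":-2,"ax":0,"ay":0,"az":0,"jaw":1},{"tx":0,"ty":0,"tz":-8,"ax":0,"ay":0,"az":0,"jaw":1},{"tx":0,"ty":0,"tz":-40,"ax":0,"ay":0,"az":0,"jaw":1},{"tx":0,"ty":0,"tz":-50,"ax":0,"ay":0,"az":0,"jaw":1},{"tx":0,"ty":0,"tz":-30,"ax":0,"ay":0,"az":0,"jaw":1}]'
python3 -m jog '[{"tx":50,"ty":29,"tz":0,"ax":0,"ay":0,"az":0,"jaw":1},{"tx":50,"ty":29,"tz":0,"ax":0,"ay":0,"az":0,"jaw":1},{"tx":50,"ty":29,"tz":0,"ax":0,"ay":0,"az":0,"jaw":1},{"tx":20,"ty":10,"tz":0,"ax":0,"ay":0,"az":0,"jaw":1},{"tx":0,"ty":0,"tz":0,"ax":0,"ay":0,"az":0,"jaw":1}]'
python3 - <<'E'
from w import *
print([ang() for i in range(2)])
for n in('top','wrist'):
    c=cam(n);P=cloud(c);nr=np.hypot(P[...,0]-609.5,P[...,1]+46)<82
    for f,z in((red,102),(blue,82)):
        k=f(c)&nr&(abs(P[...,2]-z)<6); m=np.median(P[k],0)-[609.5,-46,0]; print(n,f.__name__,k.sum(),m.round(1),np.degrees(np.arctan2(m[1],m[0])))
E
```

```text
time_s: 12.62
eef_pos: [623.6, -3.2, 232.8]
ee_rot: [0.001, 0.15, 0.989, -0.0]
force: [-0.3, 0.3, -0.7]
grip_width: -0.002
grip_force: 0.0
time_s: 13.25
eef_pos: [489.6, 140.5, 230.4]
ee_rot: [0.0, 0.15, 0.989, -0.0]
force: [0.1, -1.4, 0.6]
grip_width: 0.001
grip_force: 0.0
[(13.25, np.float64(8.563620883574856), 41), (13.3, np.float64(8.436796370148784), 40)]
top red 29 [-42.2  12.5 100.4] 163.51455963611252
top blue 6 [-60.2  23.3  81. ] 158.8024123008127
wrist red 169 [-44.5  14.  101.1] 162.58292711176418
wrist blue 96 [-63.   24.6  81.5] 158.65642963167548
```

```bash
python3 -c "
from w import *
print(ang(),ang());print(finish_job())"
```

```text
(13.45, np.float64(9.43630925591873), 42) (13.5, np.float64(9.43630925591873), 42)
the job is handed in; nothing more can be done
None
```

The job is handed in: the rotor ran freely past the arrow twice, was braked in one go on the third pass, and rests with the red mark 4 to 9° past the arrow (limit 18°), though the mark read about -2° while the finger held it. It slowed faster than expected, so I gave it a second gentle drag while it was still turning, after the second pass.

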